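# Hang the second arm of a slotted tool rack

## Task

Hang the loose steel arm on the bare slotted upright, level with the arm that already hangs on the other upright, ready to carry turning tools: feel both claws into their slots, push it in flat, then press it down until it is fully home, its locking pin has sprung out and it stays by itself. Feel your way gently, without ramming or forcing it against the upright, and leave the other things on the bench where they are.

Things in the scene. Friction and masses are not known exactly. Their poses are not given: they have to be found in the camera images.
- bracket_mid (a point): Loose arm: grey steel bracket standing on its lower edge on the bench; this is its middle for grasping, half-way up and across. x points to its rear (claws), y left, z up. 24 mm wide (y), flat sides. From here: back face x +75 mm, tip x -90, underside z -30 (ahead of x -30 it rises to z 0), flat top z +30 with a 13 mm high lip on the last 6 mm of the tip. 0.3 to 0.5 kg, balanced near x +10.
- back_face (a point): Centre of the loose arm's flat back face, 75 mm behind its middle, same axes. Two claws stand out of it on its centre line, 6 mm wide, 18 mm high, reaching 12.2 mm behind it: the lower at z -30 to -12 mm, the upper at z +10 to +28. Each is a neck (the claw's upper 9 mm, 5.2 mm long) ending in a 7 mm thick hook that hangs 9 mm below the neck, its rear edges rounded (1.5 mm).
- pin (a joint): Brass locking pin in the loose arm's back face, 5.3 mm below its centre, 5.5 mm square. 0 = out, standing 5 mm proud; grows as it is pushed in against its spring (7 N, 10.5 N when flush at 0.005 m). The channel pushes it in while the arm is held flat with its claws just in the slots; it rubs as the arm goes down and springs out into the lower claw's slot in the last 1.5 mm of the way.
- post: Bare upright: wooden post 60 mm wide with a slotted steel channel 40 mm wide, 226 high in front. Origin on the channel's face, on its centre line, at the foot of the post. x points from the face into the post, y to its left, z up; a hung arm's axes are parallel to these. Face sheet 4 mm thick, 19 mm hollow behind. Five slots 10 mm wide, 20 mm high, 40 mm apart, lower edges near z 30 to 190 mm.
- slot4 (a point): Nominal middle of the lower edge of the bare upright's second slot from the top (z 150 mm), where the arm's lower claw goes (the upper goes in the top slot). The channel is screwed on through long holes: all slots may sit up to 8 mm higher or lower than this, which is not measured and must be felt; sideways and in depth it is true.
- bracket: Loose arm, origin in the middle of its underside (30 mm below its middle), same axes. Its claws pass into the slots when this underside is 0 to 2 mm above the true lower edge of the lower claw's slot; fully home the underside is 9 mm below that edge and the back face flat on the channel (1.2 mm of play). About 12 N of push and 5 to 15 N of press are enough.
- mate (a point): Point on the fixed arm already hanging on the other upright, same shape as the loose one, in the two topmost slots: middle of its flat top, 75 mm ahead of its channel's face, 201 mm above the foot of its post. Both posts stand side by side, 220 mm apart, on one wooden sole 30 mm thick, 340 mm wide, that reaches 45 mm ahead of the channels' faces.
- bowl_rim (a point): bystander: turned wooden bowl, 124 mm across, 55 mm high; centre of its rim
- tumbler: bystander: dark drinking tumbler, 78 mm across, 165 mm high; origin at the centre of its foot
- gouge: bystander: turning gouge lying on the bench, 425 mm long, 32 mm thick; origin near its middle on the bench, x along it to the blade
- blank: bystander: round wooden blank, 80 mm across, 45 mm high; origin at the centre of its foot
- mallet: bystander: wooden mallet standing on its head, 88 mm across, 240 mm high; origin at the centre of its foot
- sander: bystander: sanding block 110 x 66 x 30 mm; origin at the centre of its underside
- faceplate: bystander: steel faceplate ring, 84 mm across, 14 mm high; origin at the centre of its underside
There are look-alikes about, which are no part of the job. What is meant by the bracket is not orange, and is the larger of those in its own colour.

How it is judged:
By the outcome, as a careful person would: the job done as asked, in the order asked, and still so for the second after the job is handed in, with the robot touching nothing.
It also fails if it takes over 72 s, if anything falls off the work surface, if the arm or the gripper's body presses on something with over 40 N, if the wrist force passes 120 N, or if a joint passes its speed limit or range.

## Robot

A 7-joint arm with a two-finger parallel gripper is mounted at the origin on the work surface. World frame = base frame: x ahead of the robot, y to its left, z up, the work surface at z = 0. Lengths are in m, angles in rad, forces in N, time in s.
With the tool pointing down it reaches from about 0.4 to 0.75 m from the base axis. Payload 19.5 kg.
Tool frame: the origin (TCP) lies on the centre line of the jaws, within the pads' length; the fingertips stand 17 mm ahead of it and the grasp point (between the pads) lies 2 mm behind it; x points along the fingers, y is the direction in which the jaws open and shut, and the axes are right-handed (so a half turn about x gives the same grasp; the last joint's range is limited). The gripper opens to 85 mm and grips with 20 to 120 N. Pads are 22 mm wide; open, the fingers measure 114 mm over their backs; the gripper's body (76 mm by 85 mm) begins 54 mm behind the grasp point. The pads swing forward as they close: fully open they stand 13 mm farther back than shut.
Start: joints at [1.136, 0.707, -0.028, 1.485, 0.022, 0.951, -0.075], TCP at [0.22, -0.531, 0.248] pointing down, gripper open.
Joint ranges: [-2.71, 2.71], [-0.32, 2.16], [-1.57, 1.52], [0, 2.45], [-1.46, 4.6], [0, 2.02], [-2.83, 2.83]. Speed limits (rad/s): [1.89, 1.89, 2.57, 2.57, 3.01, 3.01, 3.01].

## Interface

Orientations are given as a rotation vector (axis times angle).
In Python, from bench import * gives the robot as it stands.
- The arm moves only by the tool apply_moves, never from a script. Its argument "rows" is a list of rows, each an object with "translation": the shift along the tool's x, y, z in cm, a list of three; "rot": the turn, a rotation vector about the tool's x, y, z in rad, a list of three; "gripper": the finger opening in cm, from 0 to 8.54. In form: [{"translation": [tx, ty, tz], "rot": [ax, ay, az], "gripper": gripper}, ...]. A call has 1 to 5 rows; each row shifts and turns the commanded pose from where the row before left it, along the tool's axes as they then stand; what a row does not reach is not made up. A row lasts 1/8 s, in which the tool goes at most 62.5 mm and 10.7 degrees, less where a joint would pass 70% of its speed; a pose out of reach is approached as far as the arm can. A call with a gripper value outside its range is refused whole. The fingers move at their own pace and stop on an object; "grip_force" is the grip in N (left out, the last holds). Time passes only in rows, so rows that do not move let the fingers close. It gives the time, the measured TCP pose, the force and the opening at its end, in the units of the state.
- get_state(): the state, without advancing time (a new reading comes with each control period).
- camera(name): name is "scene" or "top"; returns a dict with "color" (400x640x3 uint8, red, green, blue), "mtx" (3x3 intrinsics, pixels), "T" (4x4, takes a point from camera to world coordinates). Camera axes: x right, y down, z forward; pixel columns grow to the right and rows downward; lengths in m; the calibration is good to about 2 mm. A picture is of the moment at which its call begins. There is no depth.
- hand_in(): hands the job in, once; it reports no verdict.
The state is a dict: "time": time; "joint_positions": joint angles; "qd": joint speeds; "joint_efforts": joint torques, N m; "ee_pos": TCP position; "tcp_rot": TCP orientation; "contact_force": force on the tool from outside, world axes, zero at the start; "ft_torque": the same for the moment, N m; "finger_gap": finger opening in m.
Only numpy, scipy, OpenCV 4.12 (cv2) and the standard library are available. Lean on these libraries where they do the work, as an engineer would, in place of code of your own. Each camera call takes 0.05 s, during which the arm holds its last target.

## Working session

There is one attempt and no reset: what is moved stays moved. The work goes in short steps, Python scripts to look and compute and a tool call to move; the robot and the scene stay as the last step left them, time stands still between calls to the robot, and variables do not carry over. Pictures are saved under pics/ and viewed, and the job is handed in when it is done.

Besides the shell and the picture viewer there is one more tool, called as name(argument=value, ...) on one line, values as JSON. apply_moves: Moves the arm, as the interface text tells. Its arguments: {"type":"object","properties":{"rows":{"type":"array","items":{"type":"object","properties":{"translation":{"type":"array","items":{"type":"number"}},"rot":{"type":"array","items":{"type":"number"}},"gripper":{"type":"number"}}}},"grip_force":{"type":"number"}},"required":["rows"]}

```bash
ls; mkdir -p pics; python3 - <<'E'
from bench import *
import cv2,numpy as np
s=get_state()
for k,v in s.items(): print(k,np.round(v,4))
for n in("scene","top"):
    c=camera(n); cv2.imwrite(f"pics/{n}0.png",c["color"][...,::-1]); print(n,np.round(c["mtx"],2).tolist(),np.round(c["T"],4).tolist())
    np.savez(f"pics/{n}0.npz",**c)
E
```

```text
pics
time 0.0
joint_positions [ 1.1363  0.707  -0.0276  1.485   0.022   0.9509 -0.0755]
qd [-0.0006 -0.0007 -0.0012 -0.001   0.     -0.0006  0.0004]
joint_efforts [-5.00000e-04 -8.83224e+01  1.23480e+00 -2.36160e+01  1.69000e-02
  6.70000e-03  0.00000e+00]
ee_pos [ 0.22   -0.531   0.2479]
tcp_rot [ 2.0061  0.4002 -2.0066]
contact_force [ 0.5274  0.1794 -0.2836]
ft_torque [-0.0155 -0.0581 -0.0434]
finger_gap 0.0856
scene [[451.07, 0.0, 320.41], [0.0, 451.07, 200.17], [0.0, 0.0, 1.0]] [[0.1543, 0.8101, -0.5657, 1.3599], [0.988, -0.1289, 0.085, -0.1416], [-0.0041, -0.572, -0.8202, 1.3742], [0.0, 0.0, 0.0, 1.0]]
top [[483.2, 0.0, 315.18], [0.0, 483.2, 198.33], [0.0, 0.0, 1.0]] [[-0.0025, -0.9947, 0.1032, 0.382], [-0.9999, 0.0015, -0.0105, -0.0003], [0.0103, -0.1032, -0.9946, 1.7074], [0.0, 0.0, 0.0, 1.0]]
```

View pics/scene0.png

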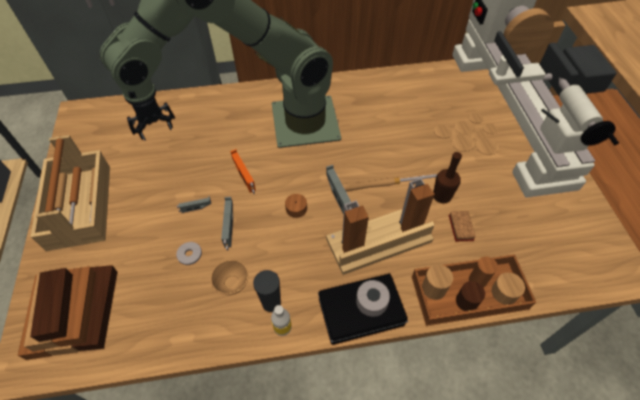

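View pics/top0.png

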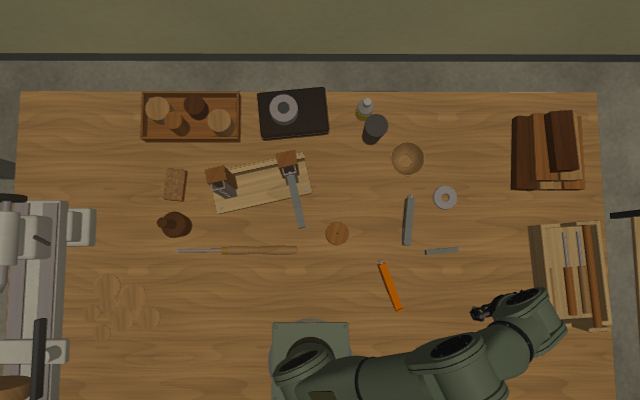

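The scene view shows the large loose grey arm at (228,222), a smaller grey arm at (195,204), an orange one at (243,170), and the fixed arm at (340,188) on the left-in-image post. In the top view the same four are at (408,220), (441,251), (390,286) and (295,200). The bare post is at top (221,182). The larger grey loose one at top (408,220) fits the description. I'll check it in a close crop.

```bash
python3 - <<'E'
import cv2,numpy as np
t=cv2.imread("pics/top0.png"); s=cv2.imread("pics/scene0.png")
a=cv2.resize(t[185:265,370:470],(600,480),interpolation=cv2.INTER_CUBIC)
cv2.imwrite("pics/ct1.png",a)
cv2.imwrite("pics/ct2.png",cv2.resize(t[140:230,195:325],(780,540),interpolation=cv2.INTER_CUBIC))
cv2.imwrite("pics/cs1.png",cv2.resize(s[180:270,170:270],(600,540),interpolation=cv2.INTER_CUBIC))
cv2.imwrite("pics/cs2.png",cv2.resize(s[150:275,310:445],(648,600),interpolation=cv2.INTER_CUBIC))
E
```

```text
(no output)
```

View pics/ct1.png

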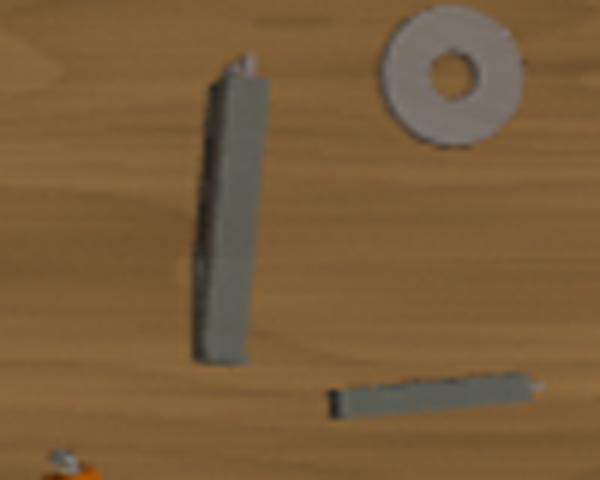

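View pics/ct2.png

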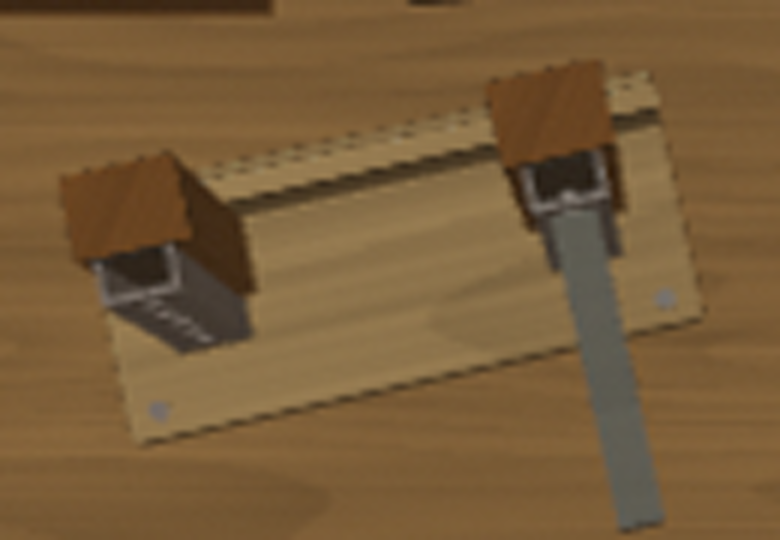

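View pics/cs1.png

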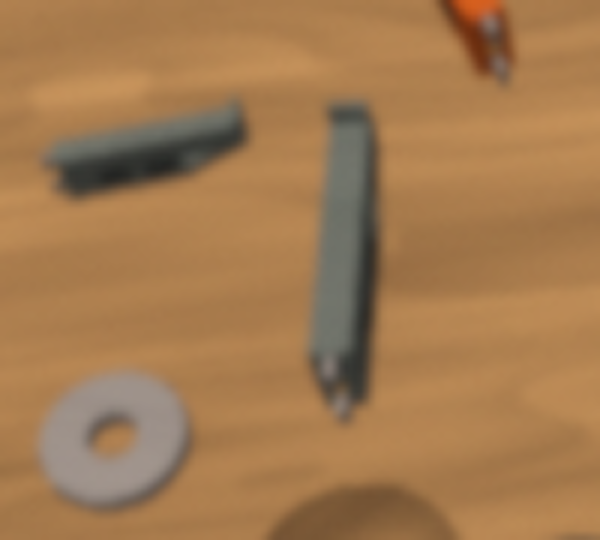

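View pics/cs2.png

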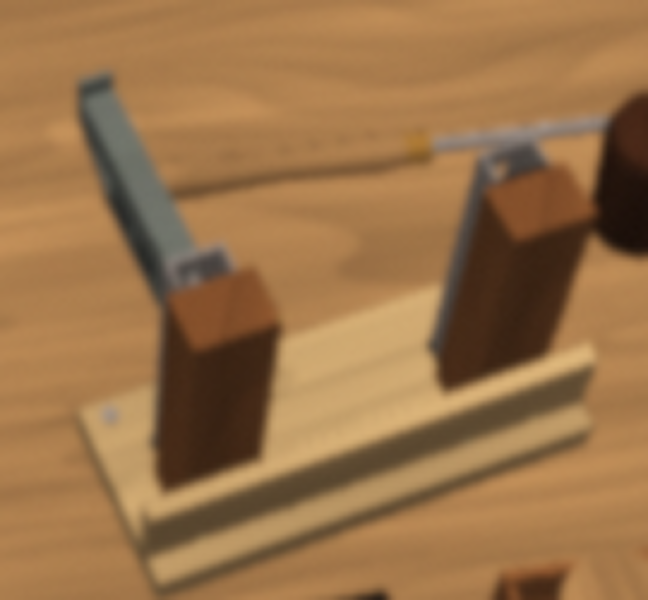

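The crops confirm the choice: the larger grey arm, with its claws pointing away from the robot (top image upward) and its lip at the robot end. Next I'll make finer crops to measure the upright.

```bash
cat > h.py <<'E'
import numpy as np,cv2
def load(n): return np.load(f"pics/{n}.npz")
def onplane(c,uv,z):
    uv=np.atleast_2d(uv).astype(float); d=np.c_[uv,np.ones(len(uv))]@np.linalg.inv(c["mtx"]).T@c["T"][:3,:3].T
    o=c["T"][:3,3]; return o+d*((z-o[2])/d[:,2])[:,None]
def proj(c,P):
    P=np.atleast_2d(P); T=np.linalg.inv(c["T"]); q=(P@T[:3,:3].T+T[:3,3])@c["mtx"].T; return q[:,:2]/q[:,2:]
def tri(c1,p1,c2,p2):
    A=[];b=[]
    for c,p in((c1,p1),(c2,p2)):
        d=c["T"][:3,:3]@np.linalg.inv(c["mtx"])@np.r_[p,1.]; d/=np.linalg.norm(d); M=np.eye(3)-np.outer(d,d); A.append(M);b.append(M@c["T"][:3,3])
    A=np.vstack(A);b=np.hstack(b); x=np.linalg.lstsq(A,b,rcond=None)[0]; return x,np.linalg.norm(A@x-b)
def crop(img,x0,y0,w,h,k,fn,g=5):
    a=cv2.resize(img[y0:y0+h,x0:x0+w],(w*k,h*k),interpolation=cv2.INTER_CUBIC)
    for i in range(0,w,g):
        cv2.line(a,(int((i+.5)*k),0),(int((i+.5)*k),4),(0,255,255),1)
        if i%(2*g)==0: cv2.putText(a,str(x0+i),(int((i+.5)*k)-8,14),0,.35,(0,255,255),1)
    for j in range(0,h,g):
        cv2.line(a,(0,int((j+.5)*k)),(4,int((j+.5)*k)),(0,255,255),1); cv2.putText(a,str(y0+j),(6,int((j+.5)*k)+4),0,.35,(0,255,255),1)
    cv2.imwrite(fn,a)
E
python3 - <<'E'
from h import *
t=cv2.imread("pics/top0.png"); s=cv2.imread("pics/scene0.png")
crop(t,200,160,45,40,14,"pics/d1.png"); crop(s,395,172,45,50,12,"pics/d2.png")
T=load("top0");S=load("scene0")
# bracket mask
for n,c,(x0,y0,x1,y1) in(("top",T,(395,190,425,250)),("scene",S,(215,193,240,245))):
    img=c["color"][y0:y1,x0:x1].astype(int); 
    m=((img[...,0]-img[...,2])<15).astype(np.uint8)
    cs,_=cv2.findContours(m,cv2.RETR_EXTERNAL,cv2.CHAIN_APPROX_NONE); k=max(cs,key=cv2.contourArea)
    print(n,cv2.contourArea(k),cv2.minAreaRect(k),(x0,y0))
    for r in range(0,m.shape[0],3): print(r+y0,"".join(".#"[v] for v in m[r]), img[r].mean(1).astype(int).tolist() if r%12==0 else "")
E
```

```text
top 329.0 ((12.417645454406738, 29.570587158203125), (8.896793365478516, 49.392539978027344), 4.39870548248291) (395, 190)
190 .............................. [94, 93, 94, 95, 94, 93, 94, 94, 94, 95, 94, 94, 93, 94, 93, 94, 94, 94, 93, 94, 93, 93, 93, 94, 93, 93, 92, 93, 93, 93]
193 .............................. 
196 .............##............... 
199 ..........#########........... 
202 ..........#########........... [92, 92, 93, 90, 90, 90, 90, 90, 89, 71, 45, 49, 71, 92, 90, 90, 90, 90, 90, 91, 88, 91, 90, 90, 91, 90, 91, 92, 91, 91]
205 ..........#########........... 
208 .........#.#######............ 
211 .........#.#######............ 
214 ...........######............. [95, 93, 94, 93, 93, 93, 94, 88, 61, 36, 47, 71, 92, 90, 89, 89, 89, 90, 91, 91, 90, 90, 91, 93, 93, 93, 93, 92, 92, 93]
217 ..........#######............. 
220 ........#.#######............. 
223 ........#########............. 
226 ........########.............. [83, 83, 82, 82, 82, 84, 80, 57, 41, 47, 69, 88, 88, 89, 87, 87, 88, 90, 91, 93, 91, 91, 91, 91, 91, 92, 91, 92, 92, 92]
229 ........########.........
[... 927 characters left out ...]
.. 
214 ..........#######........ 
217 ..........#######........ [132, 133, 133, 133, 133, 133, 133, 129, 120, 111, 110, 108, 108, 106, 95, 73, 63, 76, 97, 114, 120, 119, 119, 118, 118]
220 .........########........ 
223 .........########........ 
226 .........########........ 
229 ........########......... [121, 121, 121, 121, 121, 121, 120, 118, 114, 113, 113, 112, 110, 98, 73, 53, 53, 79, 108, 119, 121, 122, 122, 122, 122]
232 ........########......... 
235 ........########......... 
238 ........########......... 
241 ...........#####......... [123, 122, 122, 122, 122, 117, 105, 89, 97, 118, 109, 77, 57, 53, 50, 56, 80, 108, 121, 123, 123, 124, 125, 125, 125]
244 ..............#..........
```

View pics/d1.png

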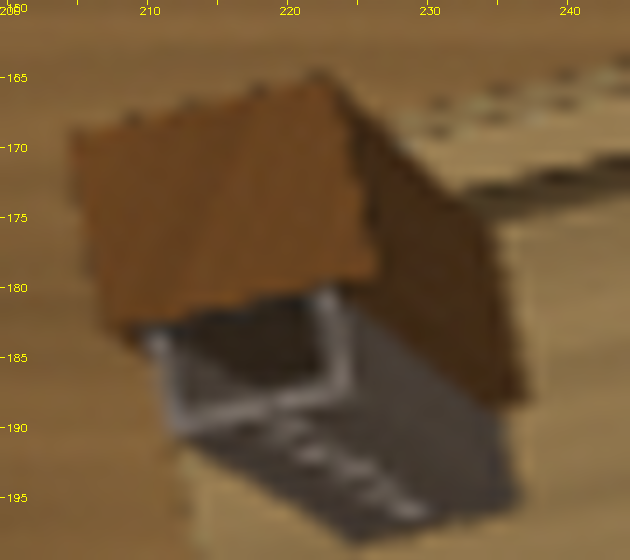

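View pics/d2.png

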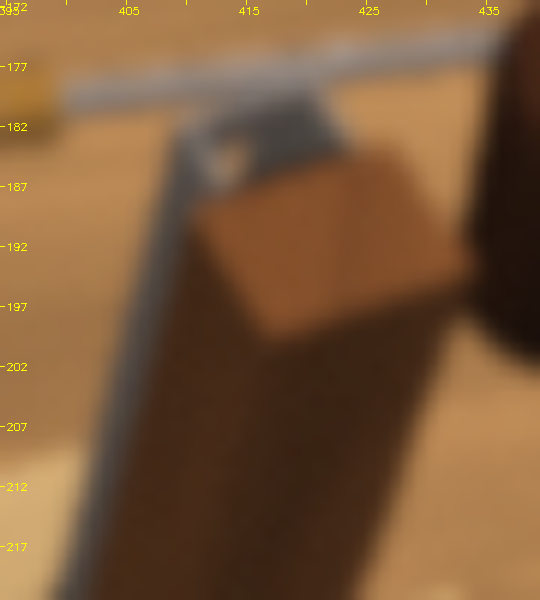

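```bash
cat >> h.py <<'E'
def edge(c,a,b,w=3,n=25,trim=.1):
    g=cv2.cvtColor(c["color"],cv2.COLOR_RGB2LAB).astype(np.float32)
    a=np.array(a,float);b=np.array(b,float);t=(b-a)/np.linalg.norm(b-a);nn=np.array([-t[1],t[0]])
    s=np.linspace(-w,w,12*w+1); pts=[]
    for f in np.linspace(trim,1-trim,n):
        p=a+(b-a)*f+s[:,None]*nn
        v=cv2.remap(g,p[:,0].astype(np.float32)[:,None],p[:,1].astype(np.float32)[:,None],cv2.INTER_LINEAR)[:,0]
        v=cv2.GaussianBlur(v,(1,7),0); d=np.linalg.norm(np.gradient(v,axis=0),axis=1)*np.exp(-(s/w)**2)
        k=d>d.max()*.5; pts.append(a+(b-a)*f+nn*(s[k]*d[k]).sum()/d[k].sum())
    pts=np.array(pts,np.float32)
    vx,vy,x,y=cv2.fitLine(pts,cv2.DIST_HUBER,0,.01,.01).ravel()
    r=np.abs((pts-[x,y])@[-vy,vx]); return np.array([x,y]),np.array([vx,vy]),np.median(r)
def isect(l1,l2):
    t=np.linalg.solve(np.c_[l1[1],-l2[1]],l2[0]-l1[0]); return l1[0]+l1[1]*t[0]
E
python3 - <<'E'
from h import *
T=load("top0");S=load("scene0")
def show(nm,c,l,z):
    P=onplane(c,[l[0]-8*l[1],l[0]+8*l[1]],z); d=P[1]-P[0]; print(nm,np.round(l[0],2),"res",round(float(l[2]),2),"mid",np.round(P.mean(0),4),"ang",round(np.degrees(np.arctan2(d[1],d[0])),2))
o=lambda x,y:(195+(x+.5)/6-.5,140+(y+.5)/6-.5)
L={}
L['solefront']=edge(T,o(140,442),o(705,318)); show('solefront',T,L['solefront'],.03)
L['soleR']=edge(T,o(655,75),o(705,318)); show('soleR(-y)',T,L['soleR'],.03)
L['soleL']=edge(T,o(108,315),o(140,442),2); show('soleL(+y)',T,L['soleL'],.03)
L['mL']=edge(T,o(572,285),o(622,525),2,trim=.05); show('mate left',T,L['mL'],.231)
L['mR']=edge(T,o(620,260),o(662,520),2,trim=.05); show('mate right',T,L['mR'],.231)
L['ptop front']=edge(T,(207.5,183.2),(226,179),2); show('posttop front',T,L['ptop front'],.256)
L['p back']=edge(T,(205,169.3),(222.5,165),2); show('posttop back',T,L['p back'],.256)
L['pl']=edge(T,(205,169.3),(207.5,183),2); show('posttop left',T,L['pl'],.256)
L['pr']=edge(T,(222.8,165),(226.2,179.5),2); show('posttop right',T,L['pr'],.256)
L['chtop']=edge(T,(212,190),(224,187.2),2); show('channel top front',T,L['chtop'],.256)
L['chbot']=edge(T,(225.5,198.2),(236.5,195.3),2); show('channel foot front',T,L['chbot'],.03)
L['chr']=edge(T,(224.5,188),(236.3,195.3),2); show('x',T,L['chr'],.03)
for n,a,b in(('solefront corner -y','solefront','soleR'),('solefront corner +y','solefront','soleL')): p=isect(L[a],L[b]); print(n,p,np.round(onplane(T,p,.03),4))
for p in((212,190.3),(224.2,187.2)): print('chtop corner',np.round(onplane(T,p,.256),4))
for p in((225.2,198.2),(236.6,195.5)): print('chfoot corner',np.round(onplane(T,p,.03),4))
# scene / top two-view: post top corners
tp=[(205,169.2),(222.6,164.9),(226.3,179.3),(207.6,183.0)]
sp=[(433.7,192.2),(417.2,199.3),(410.8,189.3),(427.6,183.8)]
for a,b in zip(tp,sp): print(tri(T,a,S,b))
E
```

```text
solefront [265.29 202.74] res 0.22 mid [0.5409 0.1558 0.03  ] ang -77.38
soleR(-y) [307.03 170.83] res 0.13 mid [0.6533 0.0103 0.03  ] ang -168.09
soleL(+y) [214.71 201.9 ] res 0.07 mid [0.5442 0.3317 0.03  ] ang -167.27
mate left [293.73 208.88] res 0.06 mid [0.5029 0.0499 0.231 ] ang -167.55
mate right [301.25 206.11] res 0.08 mid [0.5114 0.0269 0.231 ] ang -168.53
posttop front [217.46 181.07] res 0.15 mid [0.5856 0.2798 0.256 ] ang -76.2
posttop back [213.42 167.06] res 0.14 mid [0.6285 0.2928 0.256 ] ang -75.97
posttop left [205.63 176.92] res 0.14 mid [0.5983 0.3158 0.256 ] ang -167.73
posttop right [224.91 172.15] res 0.2 mid [0.6129 0.2578 0.256 ] ang -167.77
channel top front [218.3  188.44] res 0.11 mid [0.5631 0.2769 0.256 ] ang -74.94
channel foot front [231.33 197.1 ] res 0.1 mid [0.5609 0.2742 0.03  ] ang -77.32
x [230.76 191.86] res 0.24 mid [0.5792 0.2765 0.03  ] ang -123.9
solefront corner -y [311.64322 192.37155] [[ 0.5771 -0.0057  0.03  ]]
solefront corner +y [217.12964 213.51988] [[0.5036 0.3225 0.03  ]]
chtop corner [[0.5575 0.2957 0.256 ]]
chtop corner [[0.5669 0.2592 0.256 ]]
chfoot corner [[0.557  0.2954 0.03  ]]
chfoot corner [[0.5664 0.2559 0.03  ]]
(array([0.62039798, 0.31637029, 0.26584402]), np.float64(0.0004953034079344796))
(array([0.63417538, 0.26342761, 0.25984807]), np.float64(0.0014504222437543215))
(array([0.59132167, 0.2542553 , 0.25481618]), np.float64(0.0011891284820860488))
(array([0.57996065, 0.31048078, 0.25620087]), np.float64(0.0015158032673146648))
```

```bash
python3 - <<'E'
from h import *
T=load("top0");S=load("scene0")
def show(nm,c,l,z):
    P=onplane(c,[l[0]-8*l[1],l[0]+8*l[1]],z); d=P[1]-P[0]; print(nm,np.round(l[0],2),"res",round(float(l[2]),2),"mid",np.round(P.mean(0),4),"ang",round(np.degrees(np.arctan2(d[1],d[0])),2))
o=lambda x,y:(370+(x+.5)/6-.5,185+(y+.5)/6-.5)
q=lambda x,y:(170+(x+.5)/6-.5,180+(y+.5)/6-.5)
R=edge(T,o(268,80),o(246,360),2,trim=.05);show('R',T,R,.06)
Lf=edge(T,o(224,80),o(206,345),1,trim=.05);show('L',T,Lf,.06)
B=edge(T,o(225,78),o(267,78),2,trim=.1);show('back',T,B,.06)
F=edge(T,o(204,362),o(245,361),2,trim=.1);show('front',T,F,.073)
for l in(R,Lf):print('back corner',np.round(onplane(T,isect(l,B),.06),4),'front',np.round(onplane(T,isect(l,F),.073),4))
# scene
R=edge(S,q(331,120),q(312,355),2,trim=.05);show('sc -y side',S,R,.06)
Lf=edge(S,q(370,120),q(348,350),1,trim=.05);show('sc +y side',S,Lf,.06)
B=edge(S,q(313,352),q(348,352),2);show('sc back',S,B,.06)
F=edge(S,q(331,104),q(366,104),2);show('sc front',S,F,.073)
for l in(R,Lf):print('back corner',np.round(onplane(S,isect(l,B),.06),4),'front',np.round(onplane(S,isect(l,F),.073),4))
E
```

```text
R [412.36 222.3 ] res 0.06 mid [ 0.4702 -0.3496  0.06  ] ang -6.48
L [405.25 221.99] res 0.03 mid [ 0.4713 -0.3253  0.06  ] ang -5.46
back [410.3  197.21] res 0.07 mid [ 0.5564 -0.3446  0.06  ] ang -97.07
front [406.9  245.44] res 0.01 mid [ 0.3914 -0.3266  0.073 ] ang -89.21
back corner [[ 0.5546 -0.3592  0.06  ]] front [[ 0.3916 -0.338   0.073 ]]
back corner [[ 0.5578 -0.3336  0.06  ]] front [[ 0.3913 -0.3152  0.073 ]]
sc -y side [222.51 222.51] res 0.02 mid [ 0.4929 -0.3521  0.06  ] ang 173.83
sc +y side [229.33 219.9 ] res 0.04 mid [ 0.4859 -0.3285  0.06  ] ang 173.49
sc back [224.69 238.22] res 0.08 mid [ 0.557  -0.3469  0.06  ] ang 80.48
sc front [227.59 196.95] res 0.01 mid [ 0.3973 -0.3289  0.073 ] ang 81.8
back corner [[ 0.555  -0.3588  0.06  ]] front [[ 0.3959 -0.3386  0.073 ]]
back corner [[ 0.5587 -0.3368  0.06  ]] front [[ 0.3992 -0.3158  0.073 ]]
```

```bash
cat >> h.py <<'E'
from scipy.spatial.transform import Rotation as Ro
def to(s,p,yaw,n=None,tz=None):
    """relative tool-frame move from state s to TCP p with x down, tool y along direction yaw+90 (or -)"""
    R0=Ro.from_rotvec(s["tcp_rot"]); best=None
    for sg in(1,-1):
        y=sg*np.array([-np.sin(yaw),np.cos(yaw),0]);x=np.array([0,0,-1.]);R1=Ro.from_matrix(np.c_[x,y,np.cross(x,y)])
        rv=(R0.inv()*R1).as_rotvec()
        if best is None or np.linalg.norm(rv)<np.linalg.norm(best): best=rv
    return R0.inv().apply(np.array(p)-s["ee_pos"])*100,best
E
python3 - <<'E'
from h import *; from bench import *
s=get_state(); print(np.round(Ro.from_rotvec(s["tcp_rot"]).as_matrix(),3)); print(to(s,[.492,-.340,.248],np.radians(-6.2)))
E
```

```text
[[-0.     0.383 -0.924]
 [ 0.001 -0.924 -0.383]
 [-1.    -0.001  0.   ]]
(array([-6.01151190e-03, -7.23734599e+00, -3.24403400e+01]), array([5.01011495e-01, 2.78251422e-04, 8.72932613e-04]))
```

apply_moves(rows=[{"translation": [0,-1,-5],"rot": [0,0,0],"gripper": 6},{"translation": [0,-1.4,-6],"rot": [0,0,0],"gripper": 6},{"translation": [0,-1.4,-6],"rot": [0,0,0],"gripper": 6},{"translation": [0,-1.4,-6],"rot": [0,0,0],"gripper": 6},{"translation": [0,-1.4,-6],"rot": [0,0,0],"gripper": 6}], grip_force=60)

```text
time: 0.72
ee_pos: [0.4642, -0.3578, 0.2481]
tcp_rot: [2.006, 0.399, -2.006]
contact_force: [-0.4, -0.3, -0.1]
finger_gap: 0.0601
```

apply_moves(rows=[{"translation": [0,-0.6,-3.4],"rot": [0.1,0,0],"gripper": 6},{"translation": [0,0,0],"rot": [0.1,0,0],"gripper": 6},{"translation": [0,0,0],"rot": [0.1,0,0],"gripper": 6},{"translation": [0,0,0],"rot": [0.1,0,0],"gripper": 6},{"translation": [0,0,0],"rot": [0.1,0,0],"gripper": 6}])

```text
time: 1.35
ee_pos: [0.4918, -0.3405, 0.248]
tcp_rot: [-2.164, 0.119, 2.165]
contact_force: [0.1, -0.3, 0.2]
finger_gap: 0.0598
```

```bash
python3 - <<'E'
from h import *; from bench import *
s=get_state(); print(s["time"],s["ee_pos"],s["finger_gap"],to(s,[.492,-.340,.108],np.radians(-6.2)))
E
```

```text
1.35 [ 0.491759   -0.34053537  0.24795422] 0.059812272838874456 (array([13.99542883, -0.05020991, -0.02727992]), array([-0.00226273,  0.00065897,  0.00040498]))
```

apply_moves(rows=[{"translation": [5,-0.05,0],"rot": [0,0,0],"gripper": 6},{"translation": [5,0,0],"rot": [0,0,0],"gripper": 6},{"translation": [4,0,0],"rot": [0,0,0],"gripper": 6}])

```text
time: 1.72
ee_pos: [0.4915, -0.3398, 0.1063]
tcp_rot: [-2.165, 0.115, 2.167]
contact_force: [0.8, -0.8, 0.5]
finger_gap: 0.0603
```

```bash
python3 - <<'E'
from h import *; from bench import *
for n in("scene","top"):
    c=camera(n); i=c["color"][...,::-1]
    if n=="top": crop(i,370,180,70,75,8,"pics/g_top.png")
    else: crop(i,190,150,80,95,6,"pics/g_sc.png")
E
```

```text
(no output)
```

View pics/g_sc.png

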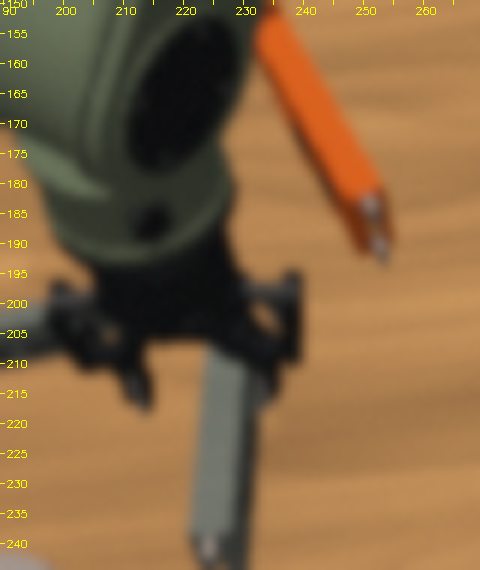

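The fingers, at (213,215) and (234,213), straddle the big grey arm at (225,225). Descending.

apply_moves(rows=[{"translation": [3,0,0],"rot": [0,0,0],"gripper": 6},{"translation": [3,0,0],"rot": [0,0,0],"gripper": 6},{"translation": [1.8,0,0],"rot": [0,0,0],"gripper": 6},{"translation": [0,0,0],"rot": [0,0,0],"gripper": 6}])

```text
time: 2.33
ee_pos: [0.4919, -0.3401, 0.0304]
tcp_rot: [-2.166, 0.116, 2.167]
contact_force: [0.1, -0.8, 0.9]
finger_gap: 0.06
```

apply_moves(rows=[{"translation": [0,0,0],"rot": [0,0,0],"gripper": 3},{"translation": [0,0,0],"rot": [0,0,0],"gripper": 2},{"translation": [0,0,0],"rot": [0,0,0],"gripper": 1.5},{"translation": [0,0,0],"rot": [0,0,0],"gripper": 1.5}], grip_force=70)

```text
time: 2.82
ee_pos: [0.4923, -0.3404, 0.0314]
tcp_rot: [-2.168, 0.117, 2.165]
contact_force: [-1.6, 0.9, 8.9]
finger_gap: 0.0235
```

apply_moves(rows=[{"translation": [-0.3,0,0],"rot": [0,0,0],"gripper": 1.5},{"translation": [-0.7,0,0],"rot": [0,0,0],"gripper": 1.5},{"translation": [-2,0,0],"rot": [0,0,0],"gripper": 1.5},{"translation": [0,0,0],"rot": [0,0,0],"gripper": 1.5}])

```text
time: 3.32
ee_pos: [0.4926, -0.3407, 0.0623]
tcp_rot: [-2.17, 0.118, 2.164]
contact_force: [-1.3, 0.2, -5.2]
finger_gap: 0.0231
```

```bash
python3 - <<'E'
from h import *; from bench import *
s=get_state();print(s)
for n in("scene","top"):
    c=camera(n); i=c["color"][...,::-1]
    if n=="top": crop(i,370,180,70,75,8,"pics/l_top.png")
    else: crop(i,190,170,70,85,7,"pics/l_sc.png")
E
```

```text
{'time': 3.325, 'joint_positions': array([ 0.49520568,  1.00186507,  0.11681337,  1.56285376, -0.17875187,
        0.58451702, -0.97042817]), 'qd': array([ 0.00359582,  0.03450623, -0.00808664,  0.01437965, -0.00065867,
       -0.02511592,  0.00120865]), 'joint_efforts': array([-1.13509556e-01, -1.04107325e+02,  5.56509554e+00, -1.67786944e+01,
        7.46832602e-02,  7.01605752e-01, -5.13037574e-02]), 'ee_pos': array([ 0.49262275, -0.34069281,  0.06228206]), 'tcp_rot': array([-2.16957701,  0.11787066,  2.16430435]), 'contact_force': array([-1.31276519,  0.24019972, -5.19100301]), 'ft_torque': array([-0.0012    , -0.04224402,  0.00651535]), 'finger_gap': 0.023129099075014033}
```

View pics/l_sc.png

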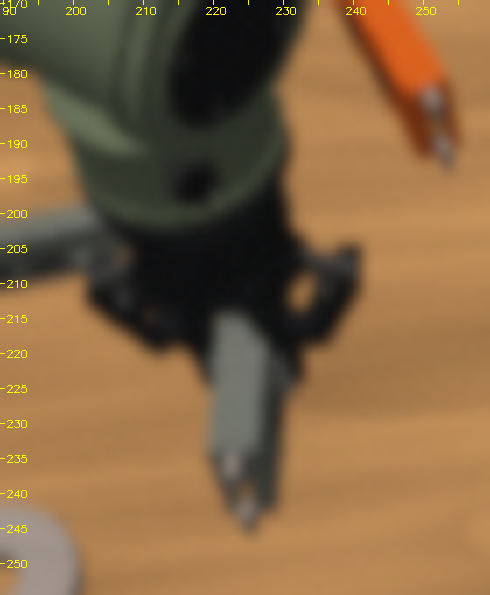

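View pics/l_top.png

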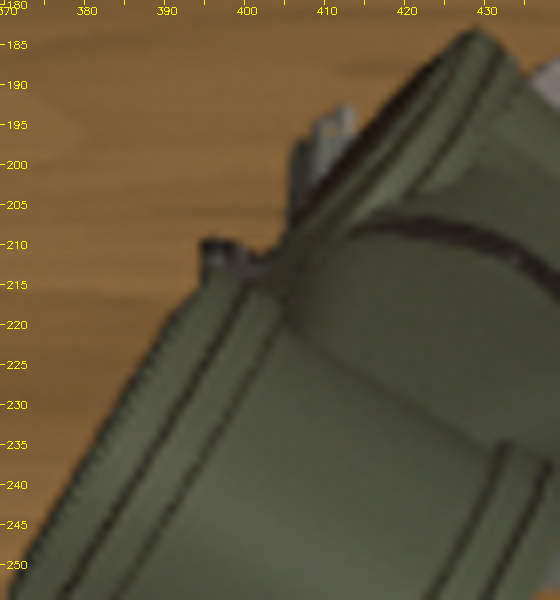

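The grasp is good: gap 23 mm and about 4–5 N weight. Next I'll lift and carry it over the fixed arm.

apply_moves(rows=[{"translation": [-4,0,0],"rot": [0,0,0],"gripper": 1.5},{"translation": [-6,0,0],"rot": [0,0,0],"gripper": 1.5},{"translation": [-6,0,0],"rot": [0,0,0],"gripper": 1.5},{"translation": [-6,0,0],"rot": [0,0,0],"gripper": 1.5},{"translation": [-5,0,0],"rot": [0,0,0],"gripper": 1.5}])

```text
time: 4.05
ee_pos: [0.4917, -0.34, 0.3323]
tcp_rot: [-2.167, 0.116, 2.166]
contact_force: [0.6, -1.0, -5.3]
finger_gap: 0.0235
```

```bash
cat >> h.py <<'E'
YAW=np.radians(12.3); EX=np.array([np.cos(YAW),np.sin(YAW),0]);EY=np.array([-np.sin(YAW),np.cos(YAW),0])
def uvz(u,v,z): return u*EX+v*EY+np.array([0,0,z])
E
python3 - <<'E'
from h import *; from bench import *
s=get_state(); print(s["ee_pos"]);print(uvz(.5,.15,.33),to(s,uvz(.50,.150,.33),YAW), to(s,uvz(.50,.150,.33),np.radians(-6.2))[1])
E
```

```text
[ 0.49170758 -0.34001097  0.33232799]
[0.45656823 0.25307203 0.33      ] (array([  0.22377429, -58.59168651,   9.84076218]), array([-3.21896688e-01, -3.20701473e-04, -1.50814286e-04])) [ 9.89220094e-04 -3.39304128e-04 -9.68832283e-05]
```

apply_moves(rows=[{"translation": [0,-4,0.7],"rot": [0,0,0],"gripper": 1.5},{"translation": [0,-6,1],"rot": [0,0,0],"gripper": 1.5},{"translation": [0,-6,1],"rot": [0,0,0],"gripper": 1.5},{"translation": [0,-6,1],"rot": [0,0,0],"gripper": 1.5},{"translation": [0,-6,1],"rot": [0,0,0],"gripper": 1.5}])

```text
time: 4.68
ee_pos: [0.4746, -0.0548, 0.3301]
tcp_rot: [-2.166, 0.116, 2.167]
contact_force: [1.4, 0.3, -4.8]
finger_gap: 0.0235
```

apply_moves(rows=[{"translation": [0,-6,1],"rot": [0,0,0],"gripper": 1.5},{"translation": [0,-6,1],"rot": [0,0,0],"gripper": 1.5},{"translation": [0,-6,1],"rot": [0,0,0],"gripper": 1.5},{"translation": [0,-6,1],"rot": [0,0,0],"gripper": 1.5},{"translation": [0,-4.5,0.8],"rot": [0,0,0],"gripper": 1.5}])

```text
time: 5.3
ee_pos: [0.4571, 0.2343, 0.3299]
tcp_rot: [-2.166, 0.114, 2.168]
contact_force: [1.2, -1.2, -5.0]
finger_gap: 0.0232
```

apply_moves(rows=[{"translation": [0,-2,0.3],"rot": [-0.08,0,0],"gripper": 1.5},{"translation": [0,0,0],"rot": [-0.12,0,0],"gripper": 1.5},{"translation": [0,0,0],"rot": [-0.12,0,0],"gripper": 1.5},{"translation": [0,0,0],"rot": [0,0,0],"gripper": 1.5}])

```text
time: 5.8
ee_pos: [0.4573, 0.2512, 0.3302]
tcp_rot: [2.109, 0.225, -2.11]
contact_force: [-0.4, 0.1, -4.9]
finger_gap: 0.0237
```

```bash
python3 - <<'E'
from h import *; from bench import *
s=get_state(); print(s["ee_pos"]);print(to(s,uvz(.50,.150,.27),YAW))
for n in("scene","top"):
    c=camera(n); i=c["color"][...,::-1]
    if n=="top": crop(i,195,140,110,95,6,"pics/m_top.png",10)
    else: crop(i,310,130,140,110,5,"pics/m_sc.png",10)
E
```

```text
[0.457302   0.25121816 0.33018985]
(array([ 6.01897167, -0.19746553,  0.03028832]), array([-0.00227106,  0.00039196, -0.00012842]))
```

View pics/m_sc.png

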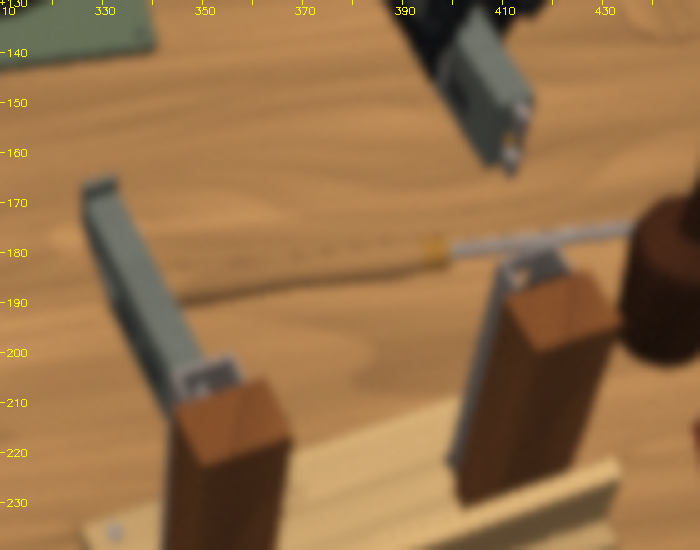

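View pics/m_top.png

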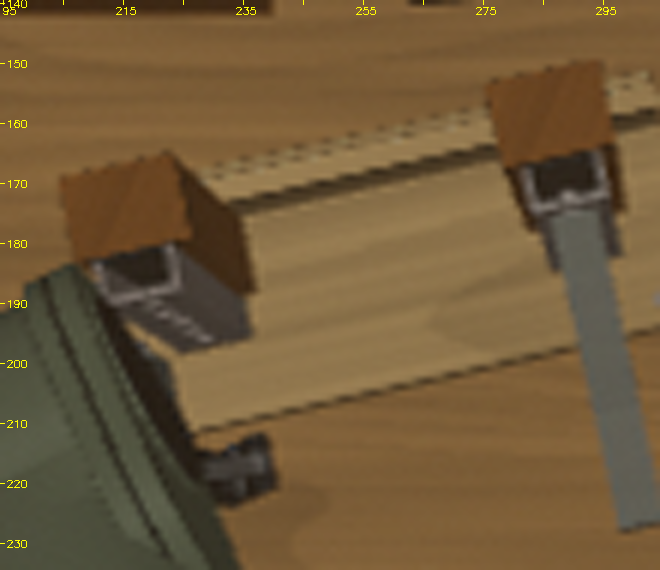

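```bash
python3 - <<'E'
from h import *; from bench import *
s=get_state(); c=camera("scene"); np.savez("pics/sc2.npz",**c)
crop(c["color"][...,::-1],385,128,40,45,13,"pics/n_sc.png")
b=s["ee_pos"]+.0645*EX; b[2]+=-.031
for dz in(.06,): print(np.round(proj(c,[b+.012*EY+[0,0,dz],b-.012*EY+[0,0,dz],b-.012*EY,b+.012*EY]),2))
E
```

```text
[[416.9  147.95]
 [409.72 150.17]
 [406.64 163.09]
 [413.58 160.9 ]]
```

View pics/n_sc.png

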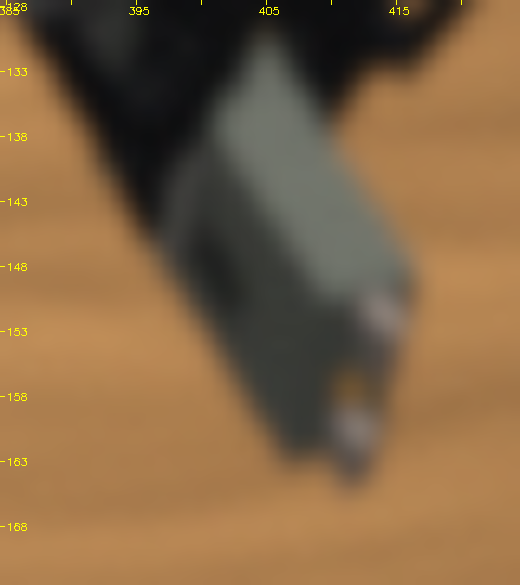

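```bash
python3 - <<'E'
from h import *
S=load("scene0")
pf=edge(S,(410.8,189.3),(427,183.8),2); pb=edge(S,(417.5,199.3),(433.5,192.5),2); pl=edge(S,(427.8,184),(433.7,192),2); pr=edge(S,(410.8,189.8),(417,199),2)
for a,b in((pf,pr),(pf,pl),(pb,pr),(pb,pl)):
    P=onplane(S,isect(a,b),.256)[0]; print(np.round(isect(a,b),2),np.round(P,4),"u,v",np.round([P@EX,P@EY],4))
T=load("top0")
for n,p,z in(("chtop",(212,190.3),.256),("",(224.2,187.2),.256),("foot",(225.2,198.2),.03),("",(236.6,195.5),.03)):
    P=onplane(T,p,z)[0];print(n,np.round([P@EX,P@EY],4))
crop(S["color"][...,::-1],395,172,35,50,12,"pics/e.png")
# mate edges scene
E
```

```text
[410.23 189.06] [0.591  0.2532 0.256 ] u,v [0.6314 0.1215]
[426.83 183.56] [0.5786 0.3096 0.256 ] u,v [0.6313 0.1792]
[417.08 199.78] [0.6332 0.2629 0.256 ] u,v [0.6747 0.122 ]
[435.   192.97] [0.6173 0.3238 0.256 ] u,v [0.6721 0.1849]
chtop [0.6077 0.1702]
 [0.6091 0.1324]
foot [0.6072 0.17  ]
 [0.6079 0.1294]
```

apply_moves(rows=[{"translation": [3,-0.25,0],"rot": [0,0,0],"gripper": 1.5},{"translation": [4,0,0],"rot": [0,0,0],"gripper": 1.5},{"translation": [3.6,0,0],"rot": [0,0,0],"gripper": 1.5},{"translation": [0,0,0],"rot": [0,0,0],"gripper": 1.5},{"translation": [0,0,0],"rot": [0,0,0],"gripper": 1.5}])

```text
time: 6.58
ee_pos: [0.4571, 0.2546, 0.2257]
tcp_rot: [2.111, 0.225, -2.108]
contact_force: [0.5, 0.0, -4.6]
finger_gap: 0.0228
```

```bash
cat >> h.py <<'E'
def rep(s):
    p=s["ee_pos"];f=s["contact_force"]
    print("t",round(s["time"],2),"u,v mm",np.round([p@EX*1e3,p@EY*1e3],1),"under z",round(p[2]*1e3-31,1),"F uvz",np.round([f@EX,f@EY,f[2]],1),"T",np.round([s["ft_torque"]@EX,s["ft_torque"]@EY,s["ft_torque"][2]],2),"rot",np.round(to(s,p,YAW)[1],4),"gap",round(s["finger_gap"]*1e3,1))
E
python3 - <<'E'
from h import *; from bench import *
rep(get_state())
c=camera("scene"); np.savez("pics/sc3.npz",**c);crop(c["color"][...,::-1],380,150,60,60,10,"pics/o_sc.png")
c=camera("top"); crop(c["color"][...,::-1],195,150,60,70,8,"pics/o_top.png")
rep(get_state())
E
```

```text
t 6.58 u,v mm [500.8 151.4] under z 194.7 F uvz [ 0.5 -0.1 -4.6] T [-0.04 -0.07 -0.02] rot [-0.0027 -0.0014  0.0005] gap 22.8
t 6.67 u,v mm [500.8 151.4] under z 194.8 F uvz [-0.2  0.4 -4.4] T [ 0.02 -0.01  0.03] rot [-0.0024 -0.002   0.0008] gap 23.4
```

View pics/o_sc.png

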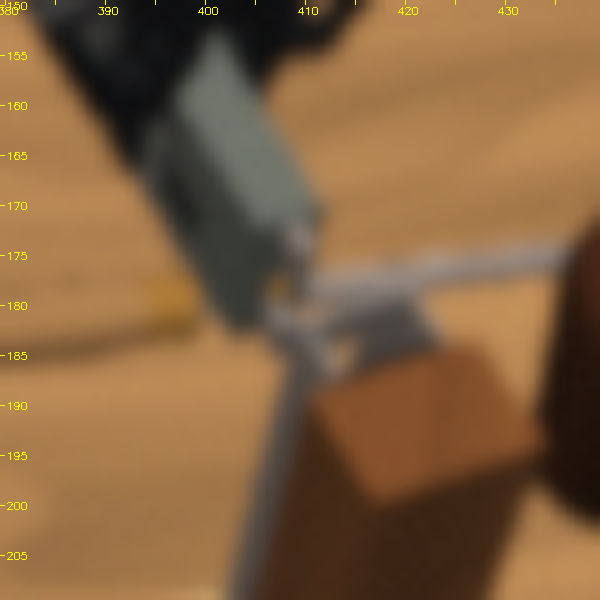

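View pics/o_top.png

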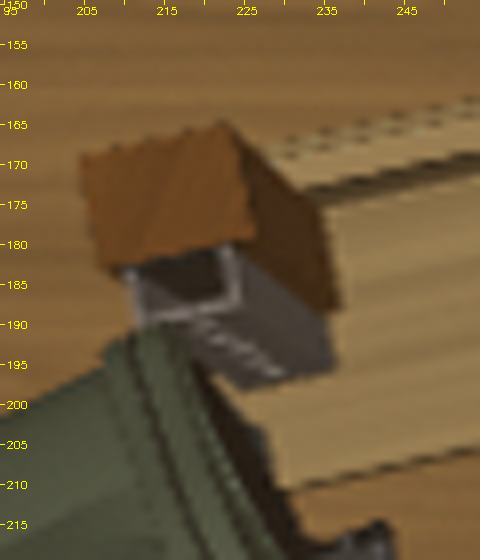

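apply_moves(rows=[{"translation": [0.2,0.1,-1.2],"rot": [0,0,0],"gripper": 1.5},{"translation": [0,0,-1],"rot": [0,0,0],"gripper": 1.5},{"translation": [0,0,0],"rot": [0,0,0],"gripper": 1.5},{"translation": [0,0,0],"rot": [0,0,0],"gripper": 1.5}])

```text
time: 7.18
ee_pos: [0.4781, 0.258, 0.2223]
tcp_rot: [2.109, 0.225, -2.11]
contact_force: [0.5, -0.3, -4.8]
finger_gap: 0.0233
```

apply_moves(rows=[{"translation": [0,0,-0.2],"rot": [0,0,0],"gripper": 1.5},{"translation": [0,0,-0.2],"rot": [0,0,0],"gripper": 1.5},{"translation": [0,0,0],"rot": [0,0,0],"gripper": 1.5}])

```text
time: 7.55
ee_pos: [0.4823, 0.2589, 0.2223]
tcp_rot: [2.109, 0.225, -2.109]
contact_force: [-0.8, -0.6, -4.7]
finger_gap: 0.0232
```

```bash
python3 - <<'E'
from h import *; from bench import *
rep(get_state())
E
```

```text
t 7.55 u,v mm [526.4 150.3] under z 191.3 F uvz [-0.9 -0.5 -4.7] T [ 0.03 -0.03  0.06] rot [-0.0019 -0.      0.0001] gap 23.2
```

apply_moves(rows=[{"translation": [0,0,-0.15],"rot": [0,0,0],"gripper": 1.5},{"translation": [0,0,-0.15],"rot": [0,0,0],"gripper": 1.5}])

```text
time: 7.8
ee_pos: [0.4847, 0.2595, 0.2222]
tcp_rot: [2.108, 0.225, -2.11]
contact_force: [-9.6, -2.8, -1.5]
finger_gap: 0.0232
```

apply_moves(rows=[{"translation": [0,0,-0.1],"rot": [0,0,0],"gripper": 1.5}])

```text
time: 7.92
ee_pos: [0.4848, 0.2595, 0.2221]
tcp_rot: [2.105, 0.225, -2.112]
contact_force: [-15.0, -3.9, 2.4]
finger_gap: 0.0232
```

apply_moves(rows=[{"translation": [0,0,-0.05],"rot": [0,0,0],"gripper": 1.5}])

```text
time: 8.05
ee_pos: [0.4849, 0.2595, 0.2221]
tcp_rot: [2.104, 0.225, -2.113]
contact_force: [-17.2, -4.8, 3.6]
finger_gap: 0.0233
```

```bash
python3 - <<'E'
from h import *; from bench import *
rep(get_state())
E
```

```text
t 8.05 u,v mm [529.  150.3] under z 191.1 F uvz [-17.9  -1.    3.6] T [-0.1   3.05 -0.12] rot [-0.0016  0.0044 -0.0004] gap 23.3
```

apply_moves(rows=[{"translation": [0,0,0.22],"rot": [0,0,0],"gripper": 1.5},{"translation": [0,0,0],"rot": [0,0,0],"gripper": 1.5}])

```text
time: 8.3
ee_pos: [0.4845, 0.2594, 0.2224]
tcp_rot: [2.11, 0.225, -2.109]
contact_force: [-0.6, 0.3, -4.3]
finger_gap: 0.0232
```

```bash
python3 - <<'E'
from h import *; from bench import *
rep(get_state())
E
```

```text
t 8.3 u,v mm [528.7 150.3] under z 191.4 F uvz [-0.5  0.4 -4.3] T [ 0.04  0.13 -0.05] rot [-0.0019 -0.0003  0.0001] gap 23.2
```

apply_moves(rows=[{"translation": [0,0,-0.06],"rot": [0,0,0],"gripper": 1.5},{"translation": [0,0,0],"rot": [0,0,0],"gripper": 1.5}])

```text
time: 8.55
ee_pos: [0.4846, 0.2595, 0.2223]
tcp_rot: [2.108, 0.225, -2.11]
contact_force: [-5.2, -2.2, -1.7]
finger_gap: 0.0229
```

apply_moves(rows=[{"translation": [0.1,0,0],"rot": [0,0,0],"gripper": 1.5},{"translation": [0,0,0],"rot": [0,0,0],"gripper": 1.5}])

```text
time: 8.8
ee_pos: [0.4847, 0.2595, 0.2212]
tcp_rot: [2.108, 0.225, -2.11]
contact_force: [-5.4, -1.1, -3.2]
finger_gap: 0.0233
```

apply_moves(rows=[{"translation": [0.1,0,0],"rot": [0,0,0],"gripper": 1.5},{"translation": [0,0,0],"rot": [0,0,0],"gripper": 1.5}])

```text
time: 9.05
ee_pos: [0.4849, 0.2595, 0.2202]
tcp_rot: [2.108, 0.225, -2.11]
contact_force: [-3.2, -1.2, -6.0]
finger_gap: 0.0233
```

```bash
python3 - <<'E'
from h import *; from bench import *
rep(get_state())
E
```

```text
t 9.05 u,v mm [529.  150.3] under z 189.2 F uvz [-3.4 -0.5 -6. ] T [0.03 0.66 0.02] rot [-0.0018  0.0006  0.    ] gap 23.3
```

apply_moves(rows=[{"translation": [0.05,0,0],"rot": [0,0,0],"gripper": 1.5},{"translation": [0,0,0],"rot": [0,0,0],"gripper": 1.5}])

```text
time: 9.3
ee_pos: [0.4851, 0.2595, 0.2198]
tcp_rot: [2.109, 0.225, -2.109]
contact_force: [-2.3, -0.1, -5.0]
finger_gap: 0.0233
```

apply_moves(rows=[{"translation": [0.05,0,0],"rot": [0,0,0],"gripper": 1.5},{"translation": [0,0,0],"rot": [0,0,0],"gripper": 1.5}])

```text
time: 9.55
ee_pos: [0.4852, 0.2596, 0.2194]
tcp_rot: [2.11, 0.225, -2.109]
contact_force: [-0.1, -0.5, -4.1]
finger_gap: 0.0232
```

apply_moves(rows=[{"translation": [0.05,0,-0.02],"rot": [0,0,0],"gripper": 1.5},{"translation": [0,0,0],"rot": [0,0,0],"gripper": 1.5}])

```text
time: 9.8
ee_pos: [0.4853, 0.2596, 0.2189]
tcp_rot: [2.11, 0.225, -2.109]
contact_force: [-0.5, -0.5, -4.5]
finger_gap: 0.0236
```

```bash
python3 - <<'E'
from h import *; from bench import *
rep(get_state())
E
```

```text
t 9.8 u,v mm [529.5 150.3] under z 187.9 F uvz [-0.6 -0.4 -4.5] T [ 0.   -0.04  0.01] rot [-0.002  -0.0003  0.0001] gap 23.6
```

apply_moves(rows=[{"translation": [0,0,-0.1],"rot": [0,0,0],"gripper": 1.5},{"translation": [0,0,0],"rot": [0,0,0],"gripper": 1.5}])

```text
time: 10.05
ee_pos: [0.4863, 0.2598, 0.2188]
tcp_rot: [2.109, 0.225, -2.109]
contact_force: [-0.0, 0.4, -4.5]
finger_gap: 0.0233
```

Claws are entering freely. Continuing in 1 mm steps.

apply_moves(rows=[{"translation": [0,0,-0.1],"rot": [0,0,0],"gripper": 1.5},{"translation": [0,0,0],"rot": [0,0,0],"gripper": 1.5}])

```text
time: 10.3
ee_pos: [0.4872, 0.26, 0.2188]
tcp_rot: [2.109, 0.225, -2.109]
contact_force: [-0.8, 0.0, -4.9]
finger_gap: 0.0232
```

apply_moves(rows=[{"translation": [0,0,-0.1],"rot": [0,0,0],"gripper": 1.5},{"translation": [0,0,0],"rot": [0,0,0],"gripper": 1.5}])

```text
time: 10.55
ee_pos: [0.4882, 0.2602, 0.2188]
tcp_rot: [2.109, 0.225, -2.109]
contact_force: [0.5, 0.0, -4.9]
finger_gap: 0.0233
```

```bash
python3 - <<'E'
from h import *; from bench import *
rep(get_state())
E
```

```text
t 10.55 u,v mm [532.4 150.2] under z 187.8 F uvz [ 0.5 -0.1 -4.9] T [ 0.05 -0.05  0.04] rot [-0.0019 -0.      0.0001] gap 23.3
```

apply_moves(rows=[{"translation": [0,0,-0.15],"rot": [0,0,0],"gripper": 1.5},{"translation": [0,0,-0.1],"rot": [0,0,0],"gripper": 1.5}])

```text
time: 10.8
ee_pos: [0.4907, 0.2608, 0.2188]
tcp_rot: [2.109, 0.225, -2.109]
contact_force: [-0.5, -0.3, -4.9]
finger_gap: 0.0234
```

apply_moves(rows=[{"translation": [0,0,-0.1],"rot": [0,0,0],"gripper": 1.5},{"translation": [0,0,0],"rot": [0,0,0],"gripper": 1.5}])

```text
time: 11.05
ee_pos: [0.4916, 0.2609, 0.2188]
tcp_rot: [2.109, 0.225, -2.109]
contact_force: [-1.4, 0.5, -5.1]
finger_gap: 0.0232
```

apply_moves(rows=[{"translation": [0,0,-0.1],"rot": [0,0,0],"gripper": 1.5},{"translation": [0,0,0],"rot": [0,0,0],"gripper": 1.5}])

```text
time: 11.3
ee_pos: [0.4919, 0.261, 0.2187]
tcp_rot: [2.107, 0.225, -2.111]
contact_force: [-7.0, -2.2, -0.4]
finger_gap: 0.0233
```

```bash
python3 - <<'E'
from h import *; from bench import *
rep(get_state())
E
```

```text
t 11.3 u,v mm [536.2 150.3] under z 187.7 F uvz [-7.3 -0.7 -0.4] T [-0.02  1.3  -0.  ] rot [-0.0017  0.0018 -0.0001] gap 23.3
```

Contact on the pin at u≈536, as predicted. Now pushing in flat, about 5 mm to go at 7–11 N.

apply_moves(rows=[{"translation": [0,0,-0.1],"rot": [0,0,0],"gripper": 1.5},{"translation": [0,0,0],"rot": [0,0,0],"gripper": 1.5}])

```text
time: 11.55
ee_pos: [0.4928, 0.2612, 0.2187]
tcp_rot: [2.107, 0.225, -2.111]
contact_force: [-8.2, -0.9, -1.1]
finger_gap: 0.0234
```

apply_moves(rows=[{"translation": [0,0,-0.1],"rot": [0,0,0],"gripper": 1.5},{"translation": [0,0,0],"rot": [0,0,0],"gripper": 1.5}])

```text
time: 11.8
ee_pos: [0.4937, 0.2614, 0.2187]
tcp_rot: [2.107, 0.225, -2.111]
contact_force: [-8.1, -2.8, -1.3]
finger_gap: 0.0232
```

```bash
python3 - <<'E'
from h import *; from bench import *
rep(get_state())
E
```

```text
t 11.8 u,v mm [538.  150.2] under z 187.7 F uvz [-8.5 -1.  -1.3] T [-0.05  1.48 -0.01] rot [-0.0018  0.0021 -0.0001] gap 23.2
```

apply_moves(rows=[{"translation": [0,0,-0.1],"rot": [0,0,0],"gripper": 1.5},{"translation": [0,0,0],"rot": [0,0,0],"gripper": 1.5}])

```text
time: 12.05
ee_pos: [0.4946, 0.2616, 0.2187]
tcp_rot: [2.106, 0.225, -2.111]
contact_force: [-8.5, -2.5, -1.1]
finger_gap: 0.0231
```

apply_moves(rows=[{"translation": [0,0,-0.1],"rot": [0,0,0],"gripper": 1.5},{"translation": [0,0,0],"rot": [0,0,0],"gripper": 1.5}])

```text
time: 12.3
ee_pos: [0.4955, 0.2618, 0.2187]
tcp_rot: [2.106, 0.225, -2.112]
contact_force: [-9.3, -3.8, -0.5]
finger_gap: 0.0231
```

apply_moves(rows=[{"translation": [0,0,-0.06],"rot": [0,0,0],"gripper": 1.5},{"translation": [0,0,0],"rot": [0,0,0],"gripper": 1.5}])

```text
time: 12.55
ee_pos: [0.496, 0.2619, 0.2187]
tcp_rot: [2.106, 0.225, -2.112]
contact_force: [-9.7, -2.4, -0.4]
finger_gap: 0.0233
```

```bash
python3 - <<'E'
from h import *; from bench import *
rep(get_state())
E
```

```text
t 12.55 u,v mm [540.4 150.3] under z 187.7 F uvz [-9.9 -0.3 -0.4] T [-0.16  1.86 -0.05] rot [-0.0017  0.0026 -0.0002] gap 23.3
```

apply_moves(rows=[{"translation": [0,0,-0.06],"rot": [0,0,0],"gripper": 1.5},{"translation": [0,0,0],"rot": [0,0,0],"gripper": 1.5}])

```text
time: 12.8
ee_pos: [0.4963, 0.262, 0.2187]
tcp_rot: [2.105, 0.225, -2.112]
contact_force: [-10.7, -2.7, 1.0]
finger_gap: 0.023
```

apply_moves(rows=[{"translation": [0,0,-0.04],"rot": [0,0,0],"gripper": 1.5},{"translation": [0,0,0],"rot": [0,0,0],"gripper": 1.5}])

```text
time: 13.05
ee_pos: [0.4964, 0.2619, 0.2187]
tcp_rot: [2.104, 0.225, -2.113]
contact_force: [-14.1, -4.5, 2.4]
finger_gap: 0.023
```

```bash
python3 - <<'E'
from h import *; from bench import *
rep(get_state())
E
```

```text
t 13.05 u,v mm [540.8 150.2] under z 187.7 F uvz [-14.7  -1.4   2.4] T [-0.24  2.71 -0.01] rot [-0.0016  0.004  -0.0004] gap 23.0
```

Flat on the channel (u 540.8, ~14.7 N). Now pressing down.

apply_moves(rows=[{"translation": [0.1,0,0.02],"rot": [0,0,0],"gripper": 1.5},{"translation": [0.1,0,0],"rot": [0,0,0],"gripper": 1.5}])

```text
time: 13.3
ee_pos: [0.4964, 0.2621, 0.2167]
tcp_rot: [2.105, 0.225, -2.112]
contact_force: [-13.6, -3.0, 2.1]
finger_gap: 0.0231
```

apply_moves(rows=[{"translation": [0.1,0,0],"rot": [0,0,0],"gripper": 1.5},{"translation": [0,0,0],"rot": [0,0,0],"gripper": 1.5}])

```text
time: 13.55
ee_pos: [0.4963, 0.2621, 0.2156]
tcp_rot: [2.105, 0.225, -2.112]
contact_force: [-12.0, -2.5, -1.7]
finger_gap: 0.0231
```

```bash
python3 - <<'E'
from h import *; from bench import *
rep(get_state())
E
```

```text
t 13.55 u,v mm [540.8 150.4] under z 184.6 F uvz [-12.3   0.1  -1.7] T [-0.02  2.39 -0.03] rot [-0.0014  0.0036 -0.0002] gap 23.1
```

apply_moves(rows=[{"translation": [0.1,0,0],"rot": [0,0,0],"gripper": 1.5},{"translation": [0.1,0,0],"rot": [0,0,0],"gripper": 1.5}])

```text
time: 13.8
ee_pos: [0.4963, 0.2621, 0.2137]
tcp_rot: [2.105, 0.225, -2.112]
contact_force: [-15.0, -2.7, 1.2]
finger_gap: 0.0238
```

apply_moves(rows=[{"translation": [0.1,0,0],"rot": [0,0,0],"gripper": 1.5},{"translation": [0,0,0],"rot": [0,0,0],"gripper": 1.5}])

```text
time: 14.05
ee_pos: [0.4963, 0.2621, 0.2126]
tcp_rot: [2.105, 0.225, -2.112]
contact_force: [-12.6, -2.1, 0.1]
finger_gap: 0.0234
```

```bash
python3 - <<'E'
from h import *; from bench import *
rep(get_state())
E
```

```text
t 14.05 u,v mm [540.8 150.4] under z 181.6 F uvz [-12.8   0.6   0.1] T [0.06 2.36 0.08] rot [-0.0015  0.0036 -0.0002] gap 23.4
```

apply_moves(rows=[{"translation": [0.1,0,0],"rot": [0,0,0],"gripper": 1.5},{"translation": [0.1,0,0],"rot": [0,0,0],"gripper": 1.5}])

```text
time: 14.3
ee_pos: [0.4964, 0.2621, 0.2107]
tcp_rot: [2.105, 0.225, -2.112]
contact_force: [-12.9, -3.2, -0.1]
finger_gap: 0.0232
```

apply_moves(rows=[{"translation": [0.1,0,0],"rot": [0,0,0],"gripper": 1.5},{"translation": [0,0,0],"rot": [0,0,0],"gripper": 1.5}])

```text
time: 14.55
ee_pos: [0.4964, 0.2622, 0.2095]
tcp_rot: [2.105, 0.225, -2.112]
contact_force: [-11.6, -2.8, -2.6]
finger_gap: 0.0234
```

```bash
python3 - <<'E'
from h import *; from bench import *
rep(get_state())
E
```

```text
t 14.55 u,v mm [540.8 150.4] under z 178.5 F uvz [-11.9  -0.3  -2.6] T [0.09 2.11 0.11] rot [-0.0013  0.0035 -0.0002] gap 23.4
```

apply_moves(rows=[{"translation": [0.07,0,0],"rot": [0,0,0],"gripper": 1.5},{"translation": [0,0,0],"rot": [0,0,0],"gripper": 1.5}])

```text
time: 14.8
ee_pos: [0.4964, 0.2621, 0.2089]
tcp_rot: [2.105, 0.225, -2.112]
contact_force: [-12.7, -2.3, -0.1]
finger_gap: 0.0232
```

apply_moves(rows=[{"translation": [0.07,0,0],"rot": [0,0,0],"gripper": 1.5},{"translation": [0,0,0],"rot": [0,0,0],"gripper": 1.5}])

```text
time: 15.05
ee_pos: [0.4964, 0.2621, 0.2083]
tcp_rot: [2.105, 0.225, -2.112]
contact_force: [-12.0, -2.3, -0.1]
finger_gap: 0.0238
```

```bash
python3 - <<'E'
from h import *; from bench import *
rep(get_state())
E
```

```text
t 15.05 u,v mm [540.8 150.4] under z 177.3 F uvz [-12.2   0.3  -0.1] T [0.05 2.25 0.07] rot [-0.0013  0.0034 -0.0001] gap 23.8
```

apply_moves(rows=[{"translation": [0.07,0,0],"rot": [0,0,0],"gripper": 1.5},{"translation": [0,0,0],"rot": [0,0,0],"gripper": 1.5}])

```text
time: 15.3
ee_pos: [0.4964, 0.2622, 0.2077]
tcp_rot: [2.105, 0.225, -2.112]
contact_force: [-13.6, -3.4, 2.3]
finger_gap: 0.023
```

apply_moves(rows=[{"translation": [0.07,0,0],"rot": [0,0,0],"gripper": 1.5},{"translation": [0,0,0],"rot": [0,0,0],"gripper": 1.5}])

```text
time: 15.55
ee_pos: [0.4964, 0.2622, 0.2074]
tcp_rot: [2.106, 0.226, -2.112]
contact_force: [-16.7, -4.1, 10.8]
finger_gap: 0.0233
```

```bash
python3 - <<'E'
from h import *; from bench import *
rep(get_state())
E
```

```text
t 15.55 u,v mm [540.8 150.4] under z 176.4 F uvz [-17.1  -0.4  10.8] T [-0.05  2.79  0.09] rot [-0.0014  0.0029  0.0001] gap 23.3
```

Bottomed at underside z 176.4 with ~15 N press. I'll ease the push a little, press slightly more, then test for lock.

apply_moves(rows=[{"translation": [0.03,0,0.08],"rot": [0,0,0],"gripper": 1.5},{"translation": [0,0,0],"rot": [0,0,0],"gripper": 1.5}])

```text
time: 15.8
ee_pos: [0.4963, 0.2622, 0.2073]
tcp_rot: [2.108, 0.226, -2.11]
contact_force: [-11.0, -2.9, 9.4]
finger_gap: 0.0233
```

```bash
python3 - <<'E'
from h import *; from bench import *
rep(get_state())
E
```

```text
t 15.8 u,v mm [540.8 150.4] under z 176.3 F uvz [-11.4  -0.5   9.4] T [-0.06  1.77  0.08] rot [-0.0015  0.0011  0.0004] gap 23.3
```

apply_moves(rows=[{"translation": [0,0,0.1],"rot": [0,0,0],"gripper": 1.5},{"translation": [0,0,0],"rot": [0,0,0],"gripper": 1.5}])

```text
time: 16.05
ee_pos: [0.4962, 0.2622, 0.2072]
tcp_rot: [2.11, 0.226, -2.108]
contact_force: [-4.7, -0.5, 7.2]
finger_gap: 0.0232
```

```bash
python3 - <<'E'
from h import *; from bench import *
rep(get_state())
E
```

```text
t 16.05 u,v mm [540.7 150.4] under z 176.2 F uvz [-4.7  0.6  7.2] T [0.17 0.26 0.08] rot [-0.0017 -0.0009  0.0006] gap 23.2
```

apply_moves(rows=[{"translation": [-0.1,0,0.05],"rot": [0,0,0],"gripper": 1.5},{"translation": [0,0,0],"rot": [0,0,0],"gripper": 1.5}])

```text
time: 16.3
ee_pos: [0.4956, 0.2618, 0.2076]
tcp_rot: [2.109, 0.225, -2.109]
contact_force: [0.4, 0.2, -2.1]
finger_gap: 0.0231
```

apply_moves(rows=[{"translation": [-0.1,0,0],"rot": [0,0,0],"gripper": 1.5},{"translation": [0,0,0],"rot": [0,0,0],"gripper": 1.5}])

```text
time: 16.55
ee_pos: [0.4955, 0.2617, 0.2086]
tcp_rot: [2.109, 0.225, -2.109]
contact_force: [0.2, -0.3, -4.2]
finger_gap: 0.0232
```

```bash
python3 - <<'E'
from h import *; from bench import *
rep(get_state())
E
```

```text
t 16.55 u,v mm [539.9 150.2] under z 177.6 F uvz [ 0.1 -0.3 -4.2] T [ 0.01 -0.02  0.  ] rot [-0.002   0.0003 -0.0001] gap 23.2
```

apply_moves(rows=[{"translation": [-0.06,0,0],"rot": [0,0,0],"gripper": 1.5},{"translation": [0,0,0],"rot": [0,0,0],"gripper": 1.5}])

```text
time: 16.8
ee_pos: [0.4956, 0.2618, 0.2093]
tcp_rot: [2.109, 0.225, -2.109]
contact_force: [0.3, -0.8, -3.9]
finger_gap: 0.0236
```

apply_moves(rows=[{"translation": [-0.05,0,0],"rot": [0,0,0],"gripper": 1.5},{"translation": [0,0,0],"rot": [0,0,0],"gripper": 1.5}])

```text
time: 17.05
ee_pos: [0.4955, 0.2618, 0.2097]
tcp_rot: [2.109, 0.225, -2.109]
contact_force: [1.4, 0.2, -7.9]
finger_gap: 0.0232
```

```bash
python3 - <<'E'
from h import *; from bench import *
rep(get_state())
E
```

```text
t 17.05 u,v mm [539.9 150.2] under z 178.7 F uvz [ 1.4 -0.1 -7.9] T [ 0.07  0.   -0.01] rot [-0.0019  0.0003 -0.    ] gap 23.2
```

It catches from below (3–4 N extra downward), so the pin is out and locked. Pressing back home, flat.

apply_moves(rows=[{"translation": [0.1,0,-0.05],"rot": [0,0,0],"gripper": 1.5},{"translation": [0.1,0,-0.05],"rot": [0,0,0],"gripper": 1.5},{"translation": [0.06,0,-0.03],"rot": [0,0,0],"gripper": 1.5},{"translation": [0,0,0],"rot": [0,0,0],"gripper": 1.5}])

```text
time: 17.55
ee_pos: [0.4964, 0.262, 0.2075]
tcp_rot: [2.108, 0.226, -2.11]
contact_force: [-7.5, -1.6, 3.5]
finger_gap: 0.023
```

```bash
python3 - <<'E'
from h import *; from bench import *
rep(get_state())
E
```

```text
t 17.55 u,v mm [540.8 150.3] under z 176.5 F uvz [-7.7 -0.   3.5] T [-0.13  1.25  0.05] rot [-0.0017  0.0009  0.0002] gap 23.0
```

apply_moves(rows=[{"translation": [0.06,0,0],"rot": [0,0,0],"gripper": 1.5},{"translation": [0,0,0],"rot": [0,0,0],"gripper": 1.5}])

```text
time: 17.8
ee_pos: [0.4963, 0.262, 0.2072]
tcp_rot: [2.108, 0.226, -2.11]
contact_force: [-9.6, -3.3, 9.9]
finger_gap: 0.0234
```

```bash
python3 - <<'E'
from h import *; from bench import *
rep(get_state())
E
```

```text
t 17.8 u,v mm [540.7 150.3] under z 176.2 F uvz [-10.1  -1.2   9.9] T [-0.19  1.59  0.05] rot [-0.0017  0.0007  0.0003] gap 23.4
```

Home again. Easing the load, then releasing.

apply_moves(rows=[{"translation": [-0.08,0,0.08],"rot": [0,0,0],"gripper": 1.5},{"translation": [0,0,0],"rot": [0,0,0],"gripper": 1.5}])

```text
time: 18.05
ee_pos: [0.4962, 0.262, 0.2075]
tcp_rot: [2.11, 0.226, -2.109]
contact_force: [-1.7, -0.2, -1.8]
finger_gap: 0.0235
```

apply_moves(rows=[{"translation": [0,0,0],"rot": [0,0,0],"gripper": 3.5},{"translation": [0,0,0],"rot": [0,0,0],"gripper": 5},{"translation": [0,0,0],"rot": [0,0,0],"gripper": 5.5}])

```text
time: 18.42
ee_pos: [0.4961, 0.262, 0.2075]
tcp_rot: [2.109, 0.225, -2.109]
contact_force: [-0.1, 0.7, -0.8]
finger_gap: 0.0549
```

```bash
python3 - <<'E'
from h import *; from bench import *
rep(get_state())
c=camera("scene");np.savez("pics/sc9.npz",**c); crop(c["color"][...,::-1],310,130,130,100,6,"pics/p_sc.png",10)
E
```

```text
t 18.43 u,v mm [540.5 150.3] under z 176.5 F uvz [ 0.1  0.7 -0.8] T [-0.05  0.05 -0.01] rot [-0.0019 -0.0001  0.0001] gap 54.9
```

View pics/p_sc.png

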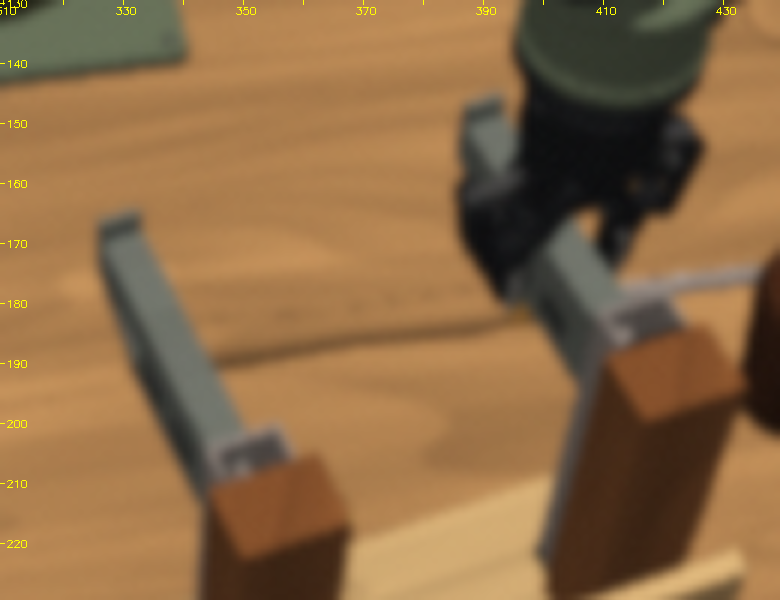

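The arm hangs at (400,170), parallel to the mate, with the open fingers either side of it. Retreating straight up.

apply_moves(rows=[{"translation": [-1,0,0],"rot": [0,0,0],"gripper": 5.5},{"translation": [-3,0,0],"rot": [0,0,0],"gripper": 5.5},{"translation": [-5,0,0],"rot": [0,0,0],"gripper": 5.5},{"translation": [-5,0,0],"rot": [0,0,0],"gripper": 5.5},{"translation": [-3,0,0],"rot": [0,0,0],"gripper": 5.5}])

```text
time: 19.1
ee_pos: [0.4961, 0.2618, 0.3806]
tcp_rot: [2.112, 0.226, -2.107]
contact_force: [0.4, -0.7, -0.3]
finger_gap: 0.0549
```

apply_moves(rows=[{"translation": [0,0,4],"rot": [0,0,0],"gripper": 5.5},{"translation": [0,0,6],"rot": [0,0,0],"gripper": 5.5},{"translation": [0,0,6],"rot": [0,0,0],"gripper": 5.5},{"translation": [0,0,2],"rot": [0,0,0],"gripper": 5.5},{"translation": [0,0,0],"rot": [0,0,0],"gripper": 5.5}])

```text
time: 19.73
ee_pos: [0.3194, 0.2239, 0.3785]
tcp_rot: [2.11, 0.228, -2.108]
contact_force: [0.5, 0.6, 0.1]
finger_gap: 0.0551
```

```bash
python3 - <<'E'
from h import *; from bench import *
rep(get_state())
c=camera("scene");np.savez("pics/sc10.npz",**c); crop(c["color"][...,::-1],310,130,130,100,6,"pics/q_sc.png",10)
cv2.imwrite("pics/q_full.png",c["color"][...,::-1])
c=camera("top");np.savez("pics/top10.npz",**c); crop(c["color"][...,::-1],195,140,130,100,6,"pics/q_top.png",10)
E
```

```text
t 19.73 u,v mm [359.8 150.7] under z 347.5 F uvz [0.6 0.4 0.1] T [-0.01 -0.07  0.08] rot [-0.0009 -0.0014  0.0011] gap 55.1
```

View pics/q_sc.png

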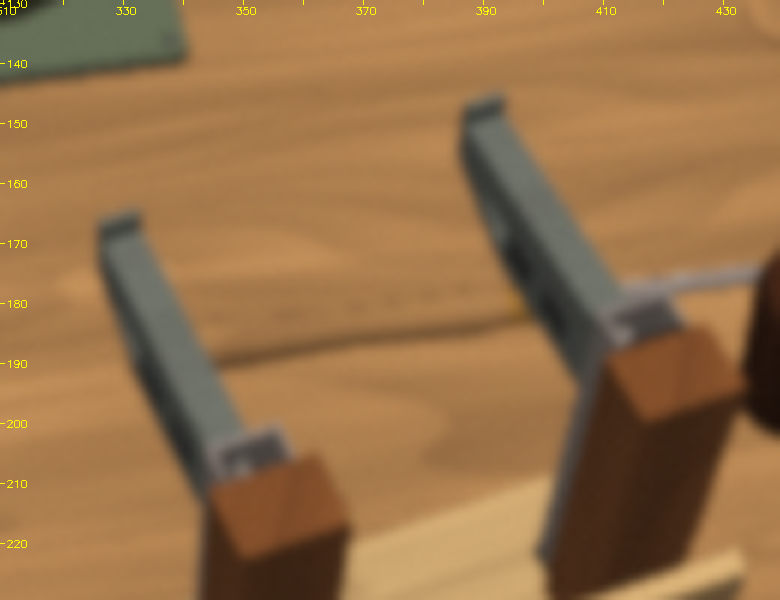

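View pics/q_top.png

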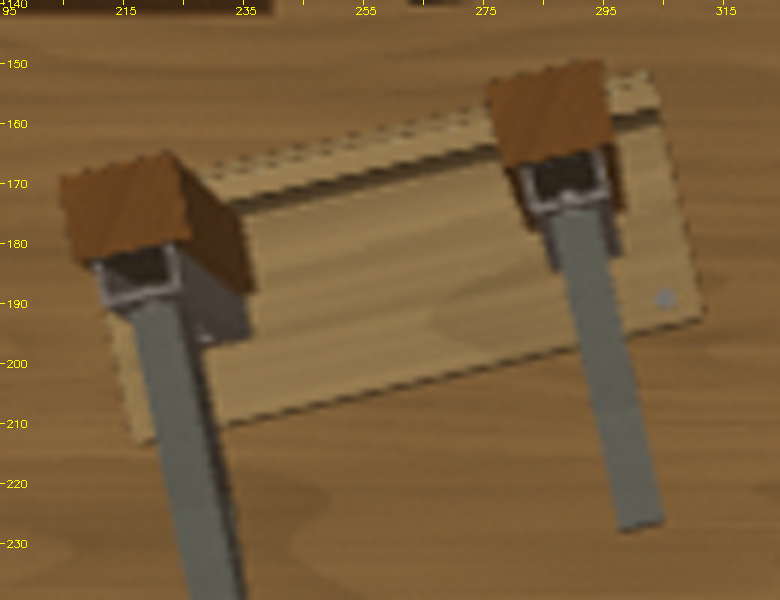

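View pics/q_full.png

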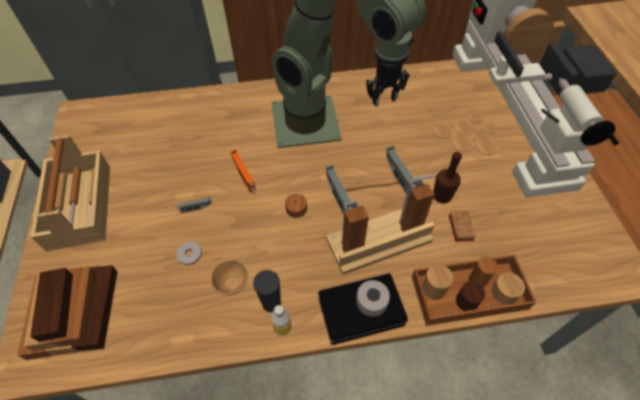

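```bash
python3 - <<'E'
from h import *
S=load("sc10");T=load("top10")
bf=.5407+.0672  # back face u (flat)
for c in(S,T):
    print(np.round(proj(c,[uvz(bf-.165,.1503+s*.012,.1763+.073) for s in(1,-1)]+[uvz(bf,.1503+s*.012,.1763+.06) for s in(1,-1)]),1).tolist())
crop(S["color"][...,::-1],380,140,50,55,10,"pics/r.png")
crop(T["color"][...,::-1],205,180,45,70,8,"pics/r2.png")
E
```

```text
[[394.3, 144.1], [387.8, 146.1], [417.3, 183.4], [410.5, 185.6]]
[[225.7, 243.3], [233.6, 241.6], [215.8, 190.5], [223.5, 188.8]]
```

View pics/r.png

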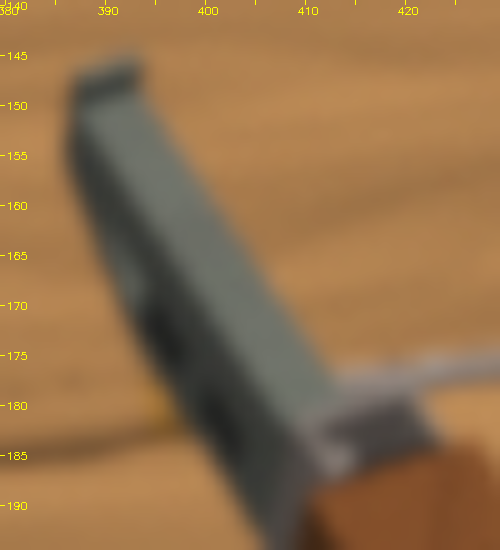

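View pics/r2.png

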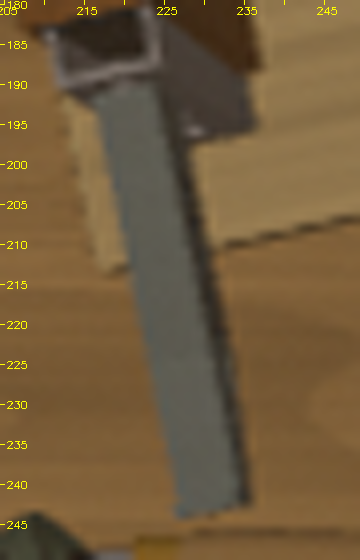

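```bash
python3 - <<'E'
from bench import *
print(hand_in()); print(get_state()["time"])
E
```

```text
the job is handed in; nothing more can be done
None
the job is handed in; nothing more can be done
```

The loose steel arm is hanging on the bare upright in the top two slots, the same ones the fixed arm uses. It is pressed home and stays by itself. I handed it in at about 20 s of the 72 s allowed; the hand-in reports no verdict.

**How it went:** I gripped the larger grey arm and carried it over the fixed one. I then felt down the channel face until both claws slipped in. From there I pushed it in against the pin until it was flat, and pressed it down about 11 mm to a firm stop.

**Forces:** The first touch on the face reached about 18 N because I had batched three moves before reading the force. I backed off at once and did the rest of the search at about 5 N. The final push-in was about 15 N, and the press at the stop read 11 N net, about 15 N allowing for the arm's weight.

**Last checks:**
- **Pin:** with the push eased, the roughly 10 N pin force was gone. Lifting the arm, it caught after about 2 mm, so the pin is out and locked. I then pressed it home again before letting go. I expected about 1.5 mm of lift play, so that was slightly more than predicted.
- **Pictures after retreating:** the arm hangs parallel to the fixed one, and the other things look to be where they were. Its tip in the scene view is about 1 pixel (around 4 mm) from where I calculated, which I put down to calibration and my back-face estimate.
- **Level:** I felt the bare upright's slots to be about 5 mm above nominal, so the arm sits about that much higher than the fixed one. I did not measure the two heights against each other in the pictures.

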